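Lock the sample changer's carousel

TASK

Lock the carousel of the sample changer so that it cannot turn while its vials are changed: with the fingertips, push the carousel round by its black handle until the slot in the edge of the dark disc faces the steel lock bar, then push the bar by its red tab through into the slot, fully home. Push gently and take hold of nothing; the vials stay sitting in their cups, and the other things on the bench stay where they are.

Things in the scene. Friction and masses are not known exactly. Their poses are not given: they have to be found in the camera images.
- changer: white housing of the sample changer, fixed to the bench; 335 x 270 mm, deck 40 mm high; origin on the carousel's axis at bench level, z up. In this frame the lock bar lies on the -x side and is pushed along +x, towards the axis. Aluminium cheeks and a strap, up to 60 mm high and 54 mm wide, guide the bar between x = -156 and -124 mm
- carousel: the turning carousel; origin on its vertical axis at the underside of its dark round disc, 46 mm above the bench, z up. Disc radius 115 mm, 10 mm thick, slot in its rim on the carousel's -x side. It turns endlessly both ways, needs about 0.1 N m and stays where it is left. Lined up when its x axis points along the changer's x axis. 8 white cups (33 mm wide, rims 90 mm up) on radius 85 mm
- handle (a point): centre of the black handle on the carousel's axis, 123 mm above the bench; a level bar 104 mm long (52 mm each way, along the carousel's x axis), 16 mm wide and 22 mm high (from 112 to 134 mm above the bench), on a round stem of radius 16 mm
- slot (a point): middle of the slot's mouth, at the disc's rim, 115 mm from the axis, 51 mm above the bench. The slot is 16 mm wide, flared to 24 mm at the mouth, 25 mm deep, with a yellow mark on each side; from above it shows the white deck. The tapered bar enters if the mouth is within about 5 mm of the bar's line
- tower (a point): top of the changer's fixed thin lift tower, 240 mm above the bench, at x = 166, y = -30 mm of the changer's frame; its head reaches on to y = -107 mm at the same x and holds an electrode parked in a cup, clear of the carousel
- lock_bar (a joint): travel of the steel lock bar, m: 0 fully back, 0.028 fully home (its stop); it starts between 0 and 0.004. The bar is 12 mm wide; its tapered nose stands 6 mm outside the disc at 0 and 22 mm inside the slot at 0.028. It slides with about 2.5 N of friction and stays where it is left; if the slot is not in front of it, the disc stops it
- tab (a point): centre of the bar's red tab, 70 mm above the bench: an upright plate 12 mm thick along the bar, 24 mm wide, from 55 to 84 mm above the bench; 172 mm from the axis when the bar is back. Push its outer face; behind it is only the low deck (40 mm high, ending 12 mm behind the tab) and then bare bench
- vial1_center (a point): centre of vial 1, amber, white cap: a loose capped vial, 24 mm wide and 58 mm high, standing in one of the carousel's cups, its top 117 mm above the bench; not to be lifted or tipped
- vial2_center (a point): centre of vial 2, clear, white cap: a loose capped vial, 24 mm wide and 58 mm high, standing in one of the carousel's cups, its top 117 mm above the bench; not to be lifted or tipped
- vial3_center (a point): centre of vial 3, green, blue cap: a loose capped vial, 24 mm wide and 58 mm high, standing in one of the carousel's cups, its top 117 mm above the bench; not to be lifted or tipped
- vial4_center (a point): centre of vial 4, clear, white cap: a loose capped vial, 24 mm wide and 58 mm high, standing in one of the carousel's cups, its top 117 mm above the bench; not to be lifted or tipped
- sample_bottle_center (a point): middle of a loose green bottle with a blue cap, 68 mm wide, 125 mm high; leave it alone
- wash_bottle_center (a point): 70 mm up the axis of a loose white wash bottle with a bent spout, 64 mm wide, 195 mm high; leave it alone
- beaker_center (a point): middle of a loose glass beaker, 68 mm wide, 85 mm high; leave it alone
- ph_meter_center (a point): middle of a loose teal hand-held pH meter lying on the bench, 155 x 75 x 32 mm; leave it alone

How it is judged:
By the outcome, as a careful person would: the job done as asked, in the order asked, and still so for the second after the job is handed in, with the robot touching nothing.
It also fails if it takes over 51 s, if anything falls off the work surface, if the arm or the gripper's body presses on something with over 40 N, if the wrist force passes 120 N, or if a joint passes its speed limit or range.

ROBOT

A 6-joint arm with a two-finger parallel gripper is mounted at the origin on the work surface. World frame = base frame: x ahead of the robot, y to its left, z up, the work surface at z = 0. Lengths are in m, angles in rad, forces in N, time in s.
With the tool pointing down it reaches from about 0.275 to 0.975 m from the base axis. Payload 8.4 kg.
Tool frame: the origin (TCP) lies on the centre line of the jaws, within the pads' length; the fingertips stand 14 mm ahead of it and the grasp point (between the pads) lies 5 mm behind it; z points along the fingers, y is the line along which they close (so a half turn about z gives the same grasp; the last joint's range is limited). The gripper opens to 92 mm and grips with 3 to 60 N. Pads are 20 mm wide; open, the fingers measure 128 mm over their backs; the gripper's body (75 mm by 189 mm) begins 69 mm behind the grasp point.
Start: joints at [-1.156, 0.353, 1.633, -0, 1.155, -0.002], TCP at [0.253, -0.571, 0.229] pointing down, gripper open.
Joint ranges: [-2.63, 2.63], [-0.92, 2.1], [0.06, 2.66], [-1.3, 4.44], [0, 2.69], [-3.02, 3.02]. Speed limits (rad/s): [2.22, 2.22, 2.79, 3.14, 3.14, 3.14].

INTERFACE

Orientations are given as a 3x3 rotation matrix whose columns are the frame's x, y, z axes.
In Python, from station import state, read_camera, sign_off, boxes_of gives the robot as it stands. The module is installed in compiled form; this text tells all that it offers.
- The arm moves only by the shell command python3 -m creep 'ROWS'. ROWS is a JSON object of lists of equal length, an entry for each row: "dp": the shift along the tool's x, y, z in cm, a list of three; "rotation": the turn, a rotation vector about the tool's x, y, z in rad, a list of three; "claw": the finger opening in cm, from 0 to 9.19. A call has exactly 10 rows; each row is the pose to reach, as a shift and turn from the pose commanded when the call began, along the tool's axes at that moment; what a row does not reach only later rows make up. A row lasts 1/10 s, in which the tool goes at most 50 mm and 8.59 degrees, less where a joint would pass 70% of its speed; a pose out of reach is approached as far as the arm can. A call with a gripper value outside its range is refused whole. The fingers move at their own pace and stop on an object; the grip force is fixed at half the most. Time passes only in rows, so rows that repeat a pose let the fingers close, or fill a call up. It gives the time, the measured TCP pose, the force, the opening and the grip force at its end, in the units of the state.
- state(): the state, without advancing time (a new reading comes with each control period).
- read_camera(name): name is "side" or "top"; returns a dict with "img" (480x640x3 uint8, blue, green, red), "camera_matrix" (3x3 intrinsics, pixels), "extrinsics" (4x4, takes a point from world to camera coordinates). Camera axes: x right, y up, looking along -z (the intrinsics and any distortion apply to the point x, -y, -z); pixel columns grow to the right and rows downward; lengths in m; the calibration is good to about 2 mm. A picture is of the moment at which its call begins. There is no depth.
- sign_off(): hands the job in; it is judged then, once.
Trained networks look in a picture, given as the dict that the camera call returned (one of the last four; its "shot" number tells which), for a name from the list of things; names that differ only in an ending like _2 or _b are one class to them, and where a whole thing is asked for, a point or a joint stands for the part that bears it (a point fixed in the world has none). Each returns a list of dicts, best first, with "p" (0 to 1); they miss things now and then, are a little off and sometimes report something else, mostly with a low value. They report only what shows in the picture. A call takes as long as a camera call.
- boxes_of(picture, target): "at" ([x, y, z] in m, in the coordinates of the camera as it stood for that picture, good to about 4 mm: the middle of the surface that is visible of it).
The state is a dict: "clock": time; "q": joint angles; "joint_velocities": joint speeds; "effort": joint torques, N m; "tcp_pos": TCP position; "ee_rot": TCP orientation; "contact_force": force on the tool from outside, world axes, zero at the start; "torque": the same for the moment, N m; "width": finger opening in m; "gripper_force": force on a finger pad.
Only numpy, scipy, OpenCV 4.12 (cv2) and the standard library are available. Lean on these libraries where they do the work, as an engineer would, in place of code of your own. Each camera call takes 0.05 s, during which the arm holds its last target. There are 200 camera calls.

## Working session

There is one attempt and no reset: what is moved stays moved. The work goes in short steps, Python scripts to look and compute and a shell command to move; the robot and the scene stay as the last step left them, time stands still between calls to the robot, and variables do not carry over. Pictures are saved under pics/ and viewed, at most 10 in all, crops included, and the job is handed in when it is done.

```bash
mkdir -p pics; cat > h.py <<'E'
import numpy as np, cv2
from station import state, read_camera, sign_off, boxes_of
def world(p,at):
    E=np.array(p["extrinsics"]); return np.linalg.inv(E)@np.r_[at,1]
def proj(p,w):
    c=(np.array(p["extrinsics"])@np.r_[w,1])[:3]; v=np.array(p["camera_matrix"])@(c*[1,-1,-1]); return v[:2]/v[2]
def ray(p,uv,z):
    E=np.array(p["extrinsics"]); d=np.linalg.inv(p["camera_matrix"])@np.r_[uv,1]; d=E[:3,:3].T@(d*[1,-1,-1]); o=-E[:3,:3].T@E[:3,3]
    return (o+d*(z-o[2])/d[2])
E
python3 - <<'E'
from h import *
np.set_printoptions(precision=4,suppress=True)
for n in("top","side"):
    p=read_camera(n); cv2.imwrite(f"pics/{n}0.png",p["img"]); print(n,[k for k in p], p["camera_matrix"],p["extrinsics"])
    for t in("changer","carousel","handle","slot","tower","tab","vial1_center","vial2_center","vial3_center","vial4_center","sample_bottle_center","wash_bottle_center","beaker_center","ph_meter_center"):
        r=boxes_of(p,t)
        print(t,[(round(b["p"],2),world(p,b["at"])[:3].round(3),proj(p,world(p,b["at"])[:3]).round()) for b in r[:2]])
s=state();print(s)
E
```

```text
top ['img', 'camera_matrix', 'extrinsics', 'shot'] [[603.886    0.     321.8067]
 [  0.     603.886  233.0947]
 [  0.       0.       1.    ]] [[-0.0233 -0.9997 -0.0024  0.0047]
 [ 0.9824 -0.0233  0.1854 -0.5783]
 [-0.1854  0.002   0.9827 -1.3026]
 [ 0.      0.      0.      1.    ]]
changer [(0.92, array([0.577, 0.026, 0.037]), array([306., 235.]))]
carousel [(0.96, array([0.587, 0.036, 0.054]), array([302., 230.]))]
handle [(0.79, array([0.59 , 0.034, 0.055]), array([303., 228.]))]
slot [(0.61, array([0.589, 0.036, 0.053]), array([302., 229.]))]
tower [(0.84, array([0.579, 0.022, 0.036]), array([308., 235.]))]
tab [(0.44, array([0.579, 0.027, 0.034]), array([306., 235.]))]
vial1_center [(0.7, array([0.365, 0.353, 0.088]), array([154., 333.])), (0.47, array([0.544, 0.101, 0.118]), array([270., 245.]))]
vial2_center [(0.74, array([ 0.574, -0.046,  0.113]), array([339., 230.]))]
vial3_center [(0.67, array([ 0.574, -0.045,  0.113]), array([338., 229.]))]
vial4_center [(0.5, array([0.656, 0.083, 0.119]), array([279., 193.]))]
sample_bottle_center [(0.8, array([0.368, 0.348, 0.087]), array
[... 1775 characters left out ...]
r [(0.93, array([ 0.421, -0.397,  0.061]), array([480., 221.]))]
ph_meter_center [(0.56, array([0.527, 0.397, 0.034]), array([189., 416.]))]
{'clock': 1.5, 'q': array([-1.1564,  0.353 ,  1.6334, -0.    ,  1.1552, -0.0024]), 'joint_velocities': array([ 0.0002, -0.0015, -0.0009, -0.0015,  0.0006,  0.0011]), 'effort': array([  0.0001, -59.3754, -33.4566,   0.0698,   0.0159,   0.    ]), 'tcp_pos': array([ 0.253 , -0.5715,  0.2286]), 'ee_rot': array([[ 0.9144,  0.4048, -0.    ],
       [ 0.4048, -0.9144, -0.    ],
       [-0.    ,  0.    , -1.    ]]), 'contact_force': array([-0.4063, -0.2515, -0.2317]), 'torque': array([0.0096, 0.0304, 0.0001]), 'gripper_force': 0.0, 'width': 0.09184728854707551}
```

View pics/top0.png

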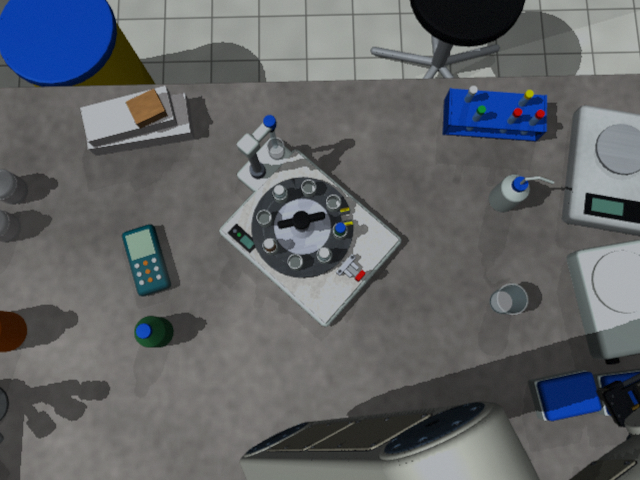

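View pics/side0.png

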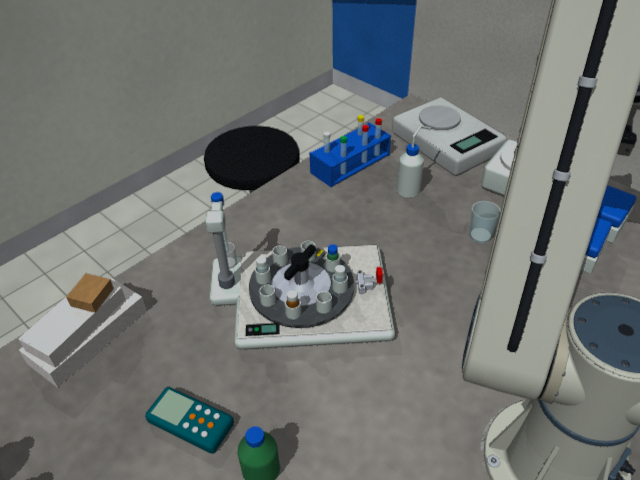

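The top view shows the disc centred near (302,228), the slot's yellow marks at (346,210) and (348,224), and the red tab at (360,275). The side view shows the same layout. I'll crop closer to measure the angles.

```bash
python3 - <<'E'
from h import *
im=cv2.imread("pics/top0.png")[165:295,230:410]
cv2.imwrite("pics/crop0.png",cv2.resize(im,(792,572),interpolation=cv2.INTER_CUBIC))
hsv=cv2.cvtColor(cv2.imread("pics/top0.png"),cv2.COLOR_BGR2HSV)
def cc(lo,hi,n):
    m=cv2.inRange(hsv,lo,hi); k,l,s,c=cv2.connectedComponentsWithStats(m)
    print(n,[(c[i].round(1),s[i]) for i in range(1,k) if s[i][4]>4 and 230<c[i][0]<410 and 165<c[i][1]<300])
cc((22,120,80),(35,255,255),"yel"); cc((0,150,80),(6,255,255),"red"); cc((0,0,0),(180,255,22),"blk")
E
```

```text
yel [(array([344.3, 209.4]), array([340, 207,  10,   5,  32], dtype=int32)), (array([348.4, 222.9]), array([344, 221,   9,   5,  30], dtype=int32))]
red [(array([359.6, 275.3]), array([355, 271,  10,  10,  57], dtype=int32))]
blk [(array([302.1, 219.5]), array([278, 212,  47,  17, 388], dtype=int32)), (array([237.8, 227.8]), array([235, 225,   6,   6,  14], dtype=int32))]
```

View pics/crop0.png

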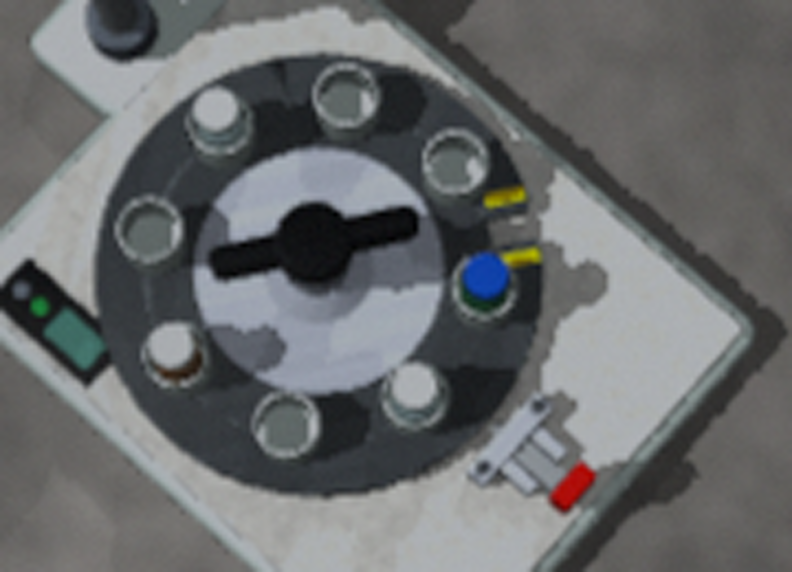

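The crop shows the slot on the right between the yellow marks, the handle bar along the slot direction, the lock bar to the lower right with its red tab, and vials at four cups. Next I'll compute the geometry.

```bash
cat > m.py <<'E'
from h import *
np.set_printoptions(precision=4,suppress=True)
def cent(hsv,lo,hi,n=1):
    m=cv2.inRange(hsv,lo,hi); k,l,s,c=cv2.connectedComponentsWithStats(m)
    o=[i for i in range(1,k) if s[i][4]>4 and 230<c[i][0]<410 and 165<c[i][1]<300]
    return [(c[i],np.argwhere(l==i)[:,::-1]) for i in sorted(o,key=lambda i:-s[i][4])[:n]]
def measure(p):
    hsv=cv2.cvtColor(p["img"],cv2.COLOR_BGR2HSV)
    y=[ray(p,c,.056) for c,_ in cent(hsv,(22,120,80),(35,255,255),2)]
    r=[ray(p,c,.08) for c,_ in cent(hsv,(0,150,80),(6,255,255))]
    b=cent(hsv,(0,0,0),(180,255,22))
    hx=np.array([ray(p,q,.134)[:2] for q in b[0][1]]) if b else None
    return y,r,hx
E
python3 - <<'E'
from m import *
p=read_camera("top"); y,r,hx=measure(p)
print(y,r); c=hx.mean(0); u,s,v=np.linalg.svd(hx-c,full_matrices=False); print("handle",c,"ang",np.degrees(np.arctan2(v[0,1],v[0,0])))
# disc: dark pixels ellipse -> fit circle in world from outer contour
C=ray(p,(302.1,219.5),.130)
for A in (C[:2],):
    ym=(y[0]+y[1])[:2]/2; d=ym-A; e=r[0][:2]-A
    print("slot dir",np.degrees(np.arctan2(d[1],d[0])),np.linalg.norm(d),"tab dir",np.degrees(np.arctan2(e[1],e[0])),np.linalg.norm(e))
img=p["img"]; m=cv2.inRange(img,(25,25,25),(75,75,75))
l=[]
# radial edges: dark->bright at disc rim from crop eye points
for u,v in [(95,280),(190,458),(330,497),(460,440),(290,55),(150,120),(541,290)]:
    l.append(ray(p,(230+u/4.4-.4,165+v/4.4-.4),.056)[:2])
l=np.array(l); s=np.linalg.lstsq(np.c_[2*l,np.ones(len(l))],(l**2).sum(1),rcond=None)[0]
print("disc fit",s[:2],np.sqrt(s[2]+s[:2]@s[:2]))
# deck corners
for u,v in [(750,330),(525,590)]: print(ray(p,(230+u/4.4,165+v/4.4),.04))
# lock strap ends
for u,v in [(541,403),(481,468)]: print("strap",ray(p,(230+u/4.4,165+v/4.4),.06))
E
```

```text
[array([ 0.6312, -0.0609,  0.056 ]), array([ 0.5998, -0.0691,  0.056 ])] [array([ 0.4783, -0.0889,  0.08  ])]
handle [0.5951 0.0237] ang -79.02385039916885
slot dir -77.79985837562353 0.09980238138565346 tab dir -133.72026814913548 0.16797384460298545
disc fit [0.5953 0.0365] 0.11519920025589693
[ 0.5608 -0.1866  0.04  ]
[ 0.4302 -0.0666  0.04  ]
strap [ 0.5225 -0.0767  0.06  ]
strap [ 0.4902 -0.0455  0.06  ]
```

```bash
cat > ov.py <<'E'
from m import *
def overlay(p,ax,ch,ca,lock,box,f,name):
    u0,v0,u1,v1=box; im=cv2.resize(p["img"][v0:v1,u0:u1],None,fx=f,fy=f,interpolation=cv2.INTER_CUBIC)
    def dr(P,col,cl=True):
        q=np.array([(proj(p,w)-[u0,v0]+.5)*f for w in P]); cv2.polylines(im,[np.int32(q*8)],cl,col,1,cv2.LINE_AA,3)
    def fr(a,P): c,s=np.cos(a),np.sin(a); return [(ax[0]+c*x-s*y,ax[1]+s*x+c*y,z) for x,y,z in P]
    t=np.linspace(0,2*np.pi,60)
    dr(fr(0,[(.115*np.cos(a),.115*np.sin(a),.056) for a in t]),(0,255,255))
    dr(fr(0,[(.016*np.cos(a),.016*np.sin(a),.134) for a in t]),(0,255,0))
    dr(fr(ca,[(x,y,.134) for x,y in((-.052,-.008),(.052,-.008),(.052,.008),(-.052,.008))]),(0,255,0))
    dr(fr(ca,[(x,y,.056) for x,y in((-.115,-.012),(-.09,-.008),(-.09,.008),(-.115,.012))]),(255,0,255))
    x0=-.172+lock
    dr(fr(ch,[(x,y,.084) for x,y in((x0-.006,-.012),(x0+.006,-.012),(x0+.006,.012),(x0-.006,.012))]),(255,255,0))
    dr(fr(ch,[(x,y,.06) for x,y in((-.156,-.027),(-.124,-.027),(-.124,.027),(-.156,.027))]),(255,128,0))
    cv2.imwrite(name,im)
E
python3 - <<'E'
from ov import *
p=read_camera("top"); y,r,hx=measure(p)
E=p["extrinsics"]; print("cam",-E[:3,:3].T@E[:3,3]); print(ray(p,(302.1,219.5),.134), ray(p,(302.3,228.5),.056))
p=read_camera("top"); q=read_camera("side")
a=(.596,.033);R=np.radians
overlay(p,a,R(46),R(101.5),.002,(230,165,410,295),2.2,"pics/a.png"); overlay(q,a,R(46),R(101.5),.002,(200,220,400,350),2,"pics/b.png")
A=cv2.imread("pics/a.png");B=cv2.imread("pics/b.png");w=max(A.shape[1],B.shape[1])
pad=lambda i:cv2.copyMakeBorder(i,0,0,0,w-i.shape[1],cv2.BORDER_CONSTANT)
cv2.imwrite("pics/ov1.png",np.vstack([pad(A),pad(B)]))
E
```

```text
cam [ 0.3267 -0.0062  1.3872]
[0.5935 0.0324 0.134 ] [0.5895 0.0347 0.056 ]
```

View pics/ov1.png

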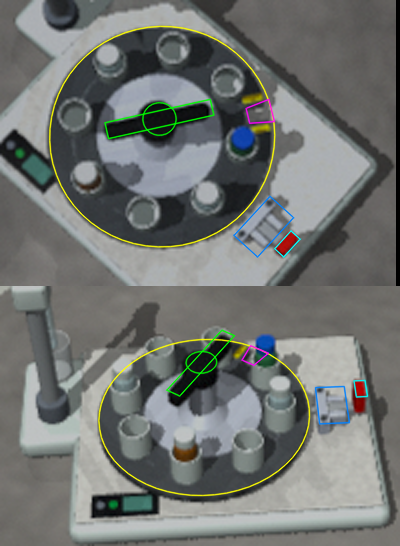

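The overlay fits in both views: disc, handle, tab and guide all match. The axis is at about (0.596, 0.033), the changer at 46° and the carousel at 101.5°, so it needs a turn of -55.5°. I'll push the −y handle end from its +x side, with closed fingers.

```bash
python3 -m creep '{"dp":[[2,-1.3,0],[6,-3.8,0],[10,-6.3,0],[14,-8.8,0],[18,-11.4,0],[22,-13.9,0],[26,-16.4,0],[30,-19,0],[34,-21.5,0],[38,-24,0]],"rotation":[[0,0,0],[0,0,0],[0,0,0.05],[0,0,0.1],[0,0,0.15],[0,0,0.216],[0,0,0.216],[0,0,0.216],[0,0,0.216],[0,0,0.216]],"claw":[0,0,0,0,0,0,0,0,0,0]}'
```

```text
clock: 2.7
tcp_pos: [0.5042, -0.1965, 0.2289]
ee_rot: [[0.98, 0.199, 0.001], [0.199, -0.98, -0.0], [0.0, 0.0, -1.0]]
contact_force: [0.8, -0.2, 0.2]
width: 0.0138
gripper_force: 0.0
```

```bash
python3 -m creep '{"dp":[[2.8,-2.8,0],[5.7,-5.6,0],[8.5,-8.4,0],[11.3,-11.2,0],[14.2,-14,0],[17,-16.8,0],[17,-16.8,2],[17,-16.8,4.5],[17,-16.8,6],[17,-16.8,6]],"rotation":[[0,0,0],[0,0,0],[0,0,0],[0,0,0],[0,0,0],[0,0,0],[0,0,0],[0,0,0],[0,0,0],[0,0,0]],"claw":[0,0,0,0,0,0,0,0,0,0]}'
python3 - <<'E'
from ov import *
print(state()["tcp_pos"])
p=read_camera("top"); q=read_camera("side")
a=(.596,.033);R=np.radians
overlay(p,a,R(46),R(101.5),.002,(230,165,410,295),2.2,"pics/a.png"); overlay(q,a,R(46),R(101.5),.002,(200,200,400,350),2.2,"pics/b.png")
A=cv2.imread("pics/a.png");B=cv2.imread("pics/b.png");w=max(A.shape[1],B.shape[1])
pad=lambda i:cv2.copyMakeBorder(i,0,0,0,w-i.shape[1],cv2.BORDER_CONSTANT)
cv2.imwrite("pics/ov2.png",np.vstack([pad(A)[:260],pad(B)]))
E
```

```text
clock: 3.7
tcp_pos: [0.6349, 0.0003, 0.1663]
ee_rot: [[0.98, 0.199, -0.004], [0.199, -0.98, -0.0], [-0.004, -0.001, -1.0]]
contact_force: [0.3, 0.2, 0.7]
width: 0.0006
gripper_force: 0.0
[0.6349 0.0003 0.1663]
```

View pics/ov2.png

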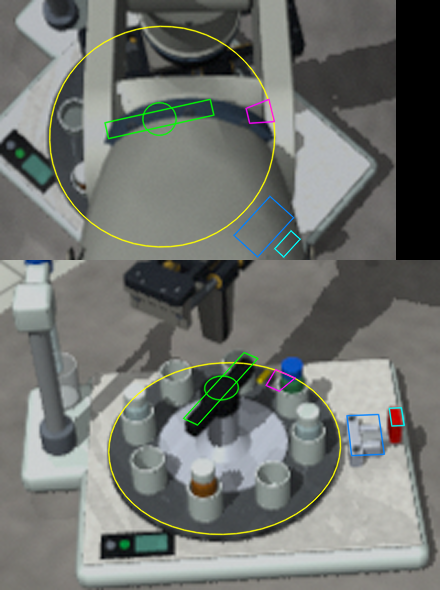

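The side view shows the closed fingers just above and behind the handle's far end, on the side I want; the arm hides the top view. I'll descend beside the handle and ease up to it.

```bash
python3 -m creep '{"dp":[[0,0,0.8],[0,0,1.8],[0,0,2.8],[0,0,3.5],[0,0,3.5],[-0.2,0,3.5],[-0.4,0,3.5],[-0.6,0,3.5],[-0.8,0,3.5],[-1,0,3.5]],"rotation":[[0,0,0],[0,0,0],[0,0,0],[0,0,0],[0,0,0],[0,0,0],[0,0,0],[0,0,0],[0,0,0],[0,0,0]],"claw":[0,0,0,0,0,0,0,0,0,0]}'
```

```text
clock: 4.8
tcp_pos: [0.6265, -0.0017, 0.1338]
ee_rot: [[0.98, 0.199, 0.0], [0.199, -0.98, -0.0], [0.0, 0.0, -1.0]]
contact_force: [0.7, 0.9, 0.7]
width: 0.0004
gripper_force: 0.0
```

```bash
python3 - <<'E'
import numpy as np
for d in np.arange(0,29,3.5):
    t=np.radians(d);n,r=1.8,4.0
    print(d,round(t,3),round(n*np.cos(t)-r*np.sin(t)-2.3,2),round(n*np.sin(t)+r*np.cos(t)-4.02,2))
E
```

```text
0.0 0.0 -0.5 -0.02
3.5 0.061 -0.75 0.08
7.0 0.122 -1.0 0.17
10.5 0.183 -1.26 0.24
14.0 0.244 -1.52 0.3
17.5 0.305 -1.79 0.34
21.0 0.367 -2.05 0.36
24.5 0.428 -2.32 0.37
28.0 0.489 -2.59 0.36
```

```bash
python3 -m creep '{"dp":[[-0.25,0,0],[-0.5,0,0],[-0.75,0.08,0],[-1,0.17,0],[-1.26,0.24,0],[-1.52,0.3,0],[-1.79,0.34,0],[-2.05,0.36,0],[-2.32,0.37,0],[-2.59,0.36,0]],"rotation":[[0,0,0],[0,0,0],[0,0,0.061],[0,0,0.122],[0,0,0.183],[0,0,0.244],[0,0,0.305],[0,0,0.367],[0,0,0.428],[0,0,0.489]],"claw":[0,0,0,0,0,0,0,0,0,0]}'
python3 - <<'E'
from ov import *
print(state()["tcp_pos"])
p=read_camera("side")
a=(.596,.033);R=np.radians
overlay(p,a,R(46),R(101.5-28),.002,(200,200,400,350),4,"pics/c.png")
E
```

```text
clock: 5.8
tcp_pos: [0.6025, -0.0103, 0.1339]
ee_rot: [[0.958, -0.287, 0.002], [-0.287, -0.958, 0.0], [0.002, -0.001, -1.0]]
contact_force: [2.1, 1.5, -1.8]
width: 0.0006
gripper_force: 1.2
[ 0.6025 -0.0103  0.1339]
```

View pics/c.png

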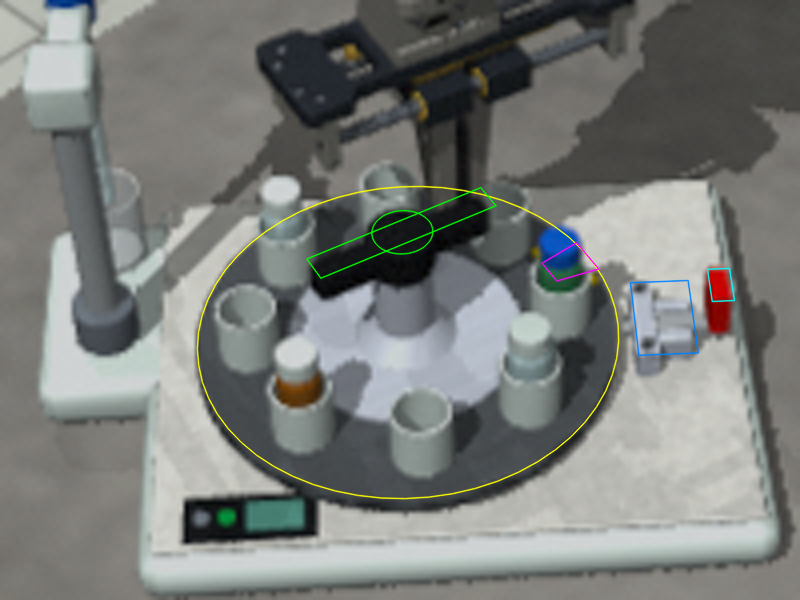

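The handle is turning with the fingers; the slot's marks are now just behind the blue-capped vial at about (540–595, 265), heading for the lock bar at (660,315). I'll continue 24° and then check.

```bash
python3 -m creep '{"dp":[[-0.21,0.09,0],[-0.43,0.17,0],[-0.65,0.23,0],[-0.87,0.29,0],[-1.1,0.33,0],[-1.32,0.36,0],[-1.51,0.38,0],[-1.67,0.38,0],[-1.74,0.39,0],[-1.78,0.39,0]],"rotation":[[0,0,0.052],[0,0,0.105],[0,0,0.157],[0,0,0.209],[0,0,0.262],[0,0,0.314],[0,0,0.358],[0,0,0.393],[0,0,0.41],[0,0,0.419]],"claw":[0,0,0,0,0,0,0,0,0,0]}'
python3 - <<'E'
from ov import *
p=read_camera("side")
a=(.596,.033);R=np.radians
overlay(p,a,R(46),R(101.5-52),.002,(290,215,390,290),8,"pics/d.png")
p=read_camera("top");hsv=cv2.cvtColor(p["img"],cv2.COLOR_BGR2HSV)
print([(c,ray(p,c,.056)) for c,_ in cent(hsv,(22,120,80),(35,255,255),2)],[c for c,_ in cent(hsv,(0,150,80),(6,255,255))])
E
```

```text
clock: 6.85
tcp_pos: [0.5841, -0.0091, 0.1338]
ee_rot: [[0.76, -0.649, 0.001], [-0.649, -0.76, -0.0], [0.001, -0.001, -1.0]]
contact_force: [2.8, 0.4, -0.0]
width: 0.0006
gripper_force: 1.0
[] []
```

View pics/d.png

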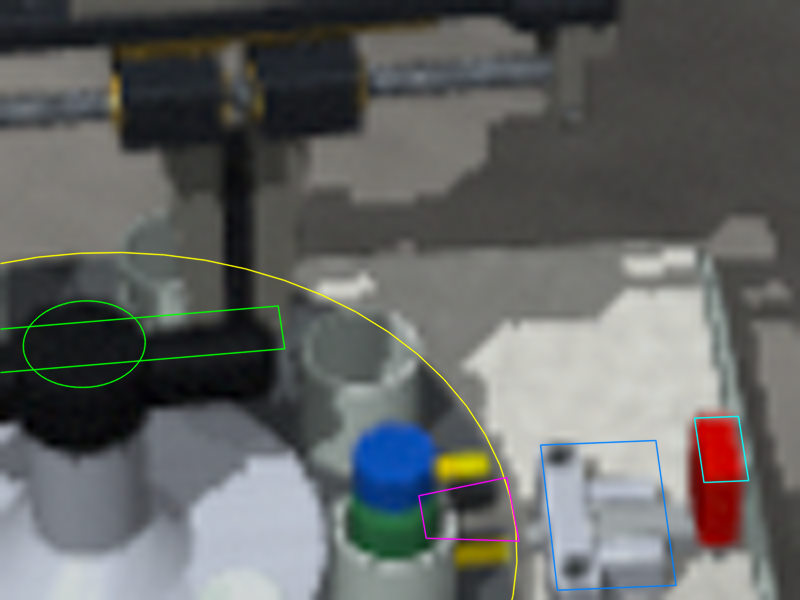

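The slot mouth sits at about (497,508) between the yellow marks (463,465) and (481,553). The bar's nose at (535,535) lies a little further round, about 3° as expected. I'll push the last 3.5°, back off and lift.

```bash
python3 -m creep '{"dp":[[-0.07,0.03,0],[-0.14,0.05,0],[-0.21,0.08,0],[-0.25,0.1,0],[-0.25,0.1,0],[0.3,0.1,0],[1.0,0.1,0],[1.5,0.1,-1],[1.5,0.1,-4],[1.5,0.1,-8]],"rotation":[[0,0,0.017],[0,0,0.035],[0,0,0.052],[0,0,0.061],[0,0,0.061],[0,0,0.061],[0,0,0.061],[0,0,0.061],[0,0,0.061],[0,0,0.061]],"claw":[0,0,0,0,0,0,0,0,0,0]}'
python3 - <<'E'
from station import state
import numpy as np
s=state();R=s["ee_rot"];print(R.T@(np.array([.42,-.33,.215])-s["tcp_pos"])*100, s["tcp_pos"],s["q"])
E
```

```text
clock: 7.95
tcp_pos: [0.5935, -0.0199, 0.2132]
ee_rot: [[0.719, -0.695, -0.004], [-0.695, -0.719, 0.0], [-0.003, 0.003, -1.0]]
contact_force: [0.6, 0.1, -0.8]
width: 0.0005
gripper_force: 0.0
[ 9.08085084 34.34899949 -0.11075719] [ 0.59348688 -0.01994841  0.21323798] [-3.61488679e-02  3.22134926e-01  1.71438556e+00  4.47071599e-05
  1.10918571e+00  2.30323904e+00]
```

```bash
python3 -m creep '{"dp":[[0.9,3.4,0],[1.8,6.9,0],[2.7,10.3,0],[3.6,13.7,0],[4.5,17.2,0],[5.5,20.6,0],[6.4,24,0],[7.3,27.5,0],[8.2,31,0],[9,34,0]],"rotation":[[0,0,0],[0,0,0],[0,0,0],[0,0,0],[0,0,0],[0,0,0],[0,0,0],[0,0,0],[0,0,0],[0,0,0]],"claw":[0,0,0,0,0,0,0,0,0,0]}'
python3 - <<'E'
from ov import *
p=read_camera("top");hsv=cv2.cvtColor(p["img"],cv2.COLOR_BGR2HSV)
y,r,hx=measure(p); print(y,r); c=hx.mean(0); print(c)
a=(.596,.033);R=np.radians
if len(y)==2:
    ym=(y[0]+y[1])[:2]/2; d=y[1][:2]-y[0][:2]; print("mid",ym,"normal deg",np.degrees(np.arctan2(d[1],d[0]))+90, "slot->tab", np.degrees(np.arctan2(*(ym-r[0][:2])[::-1])))
overlay(p,a,R(46),R(46),.002,(280,190,380,290),6,"pics/e.png")
E
```

```text
clock: 8.95
tcp_pos: [0.422, -0.3284, 0.2143]
ee_rot: [[0.719, -0.695, 0.0], [-0.695, -0.719, -0.0], [0.0, 0.0, -1.0]]
contact_force: [0.2, 0.7, 0.0]
width: 0.0004
gripper_force: 0.0
[array([ 0.538 , -0.0501,  0.056 ]), array([ 0.5132, -0.0278,  0.056 ])] [array([ 0.4785, -0.089 ,  0.08  ])]
[0.5942 0.0346]
mid [ 0.5256 -0.0389] normal deg 228.05272520672617 slot->tab 46.72069248306764
```

View pics/e.png

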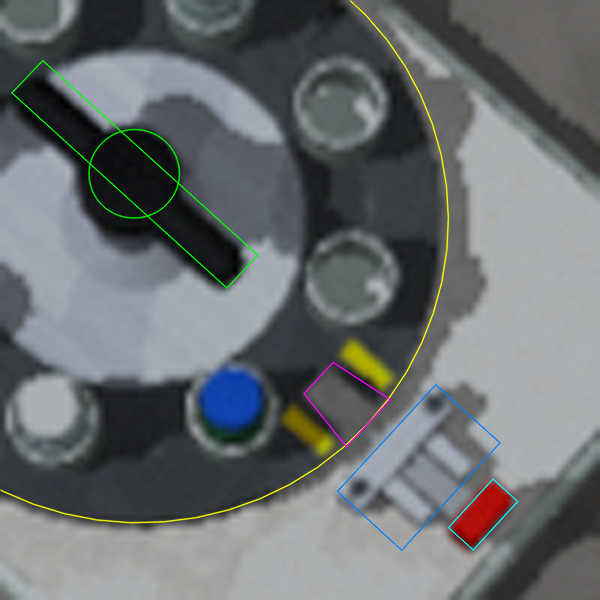

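From above, the slot (outlined near (345,405)) lies right in front of the bar, with its marks on either side, and the tab is at (483,515). The directions agree within 1°. Now I'll move to a point behind the tab and descend.

```bash
python3 -m creep '{"dp":[[-2.5,-3.3,0],[-5,-6.7,0],[-7.5,-10,0],[-10,-13.4,0],[-12.5,-16.7,0],[-12.5,-16.7,3],[-12.5,-16.7,6.5],[-12.5,-16.7,10],[-12.5,-16.7,13],[-12.5,-16.7,13.5]],"rotation":[[0,0,0],[0,0,0],[0,0,0],[0,0,0],[0,0,0],[0,0,0],[0,0,0],[0,0,0],[0,0,0],[0,0,0]],"claw":[0,0,0,0,0,0,0,0,0,0]}'
python3 - <<'E'
from station import state
import numpy as np
s=state();R=s["ee_rot"];print(R.T@(np.array([.4785,-.089,.079])-s["tcp_pos"])*100, s["tcp_pos"])
E
```

```text
clock: 10.0
tcp_pos: [0.4474, -0.1191, 0.0764]
ee_rot: [[0.719, -0.695, -0.005], [-0.695, -0.719, 0.001], [-0.004, 0.002, -1.0]]
contact_force: [0.2, -0.3, 0.1]
width: 0.0007
gripper_force: 0.0
[ 0.14535194 -4.32788278 -0.27488215] [ 0.44737115 -0.11911232  0.07636017]
```

```bash
python3 -m creep '{"dp":[[0,-0.3,0],[0,-0.6,0],[0.1,-0.9,0],[0.1,-1.2,0],[0.1,-1.5,0],[0.1,-1.8,0],[0.1,-2.1,0],[0.1,-2.4,0],[0.1,-2.7,0],[0.1,-3,0]],"rotation":[[0,0,0],[0,0,0],[0,0,0],[0,0,0],[0,0,0],[0,0,0],[0,0,0],[0,0,0],[0,0,0],[0,0,0]],"claw":[0,0,0,0,0,0,0,0,0,0]}'
```

```text
clock: 11.0
tcp_pos: [0.4705, -0.0987, 0.0785]
ee_rot: [[0.719, -0.695, -0.001], [-0.695, -0.719, -0.0], [-0.0, 0.001, -1.0]]
contact_force: [-1.8, -1.8, 1.9]
width: 0.0002
gripper_force: 1.4
```

```bash
python3 -m creep '{"dp":[[0,-0.15,0],[0,-0.3,0],[0,-0.45,0],[0,-0.6,0],[0,-0.75,0],[0,-0.9,0],[0,-1.05,0],[0,-1.2,0],[0,-1.3,0],[0,-1.3,0]],"rotation":[[0,0,0],[0,0,0],[0,0,0],[0,0,0],[0,0,0],[0,0,0],[0,0,0],[0,0,0],[0,0,0],[0,0,0]],"claw":[0,0,0,0,0,0,0,0,0,0]}'
python3 - <<'E'
from ov import *
p=read_camera("side")
overlay(p,(.596,.033),np.radians(46),np.radians(46),.028,(310,235,400,300),8,"pics/f.png")
E
```

```text
clock: 12.0
tcp_pos: [0.4798, -0.0893, 0.0785]
ee_rot: [[0.719, -0.695, -0.0], [-0.695, -0.719, 0.0], [-0.0, -0.0, -1.0]]
contact_force: [-2.5, -0.3, -0.1]
width: 0.0002
gripper_force: 0.9
```

View pics/f.png

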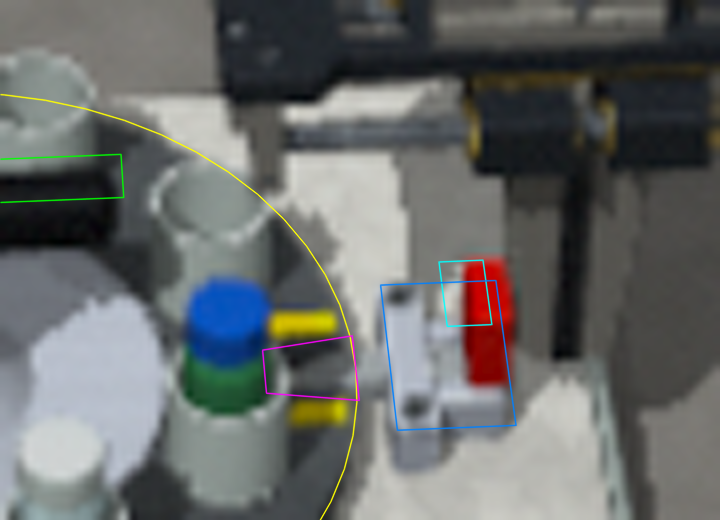

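The tab (490,320) is clearly closer to the strap, and the nose is entering between the marks. There are several mm still to go to the home outline at (465,293).

```bash
python3 -m creep '{"dp":[[0,-0.08,0],[0,-0.16,0],[0,-0.24,0],[0,-0.32,0],[0,-0.4,0],[0,-0.48,0],[0,-0.54,0],[0,-0.6,0],[0,-0.6,0],[0,-0.6,0]],"rotation":[[0,0,0],[0,0,0],[0,0,0],[0,0,0],[0,0,0],[0,0,0],[0,0,0],[0,0,0],[0,0,0],[0,0,0]],"claw":[0,0,0,0,0,0,0,0,0,0]}'
```

```text
clock: 13.05
tcp_pos: [0.484, -0.0851, 0.0786]
ee_rot: [[0.719, -0.695, 0.0], [-0.695, -0.719, 0.0], [0.0, -0.0, -1.0]]
contact_force: [-2.5, -0.1, -0.6]
width: 0.0003
gripper_force: 1.0
```

```bash
python3 -m creep '{"dp":[[0,-0.06,0],[0,-0.12,0],[0,-0.18,0],[0,-0.24,0],[0,-0.3,0],[0,-0.36,0],[0,-0.4,0],[0,-0.4,0],[0,-0.4,0],[0,-0.4,0]],"rotation":[[0,0,0],[0,0,0],[0,0,0],[0,0,0],[0,0,0],[0,0,0],[0,0,0],[0,0,0],[0,0,0],[0,0,0]],"claw":[0,0,0,0,0,0,0,0,0,0]}'
```

```text
clock: 14.05
tcp_pos: [0.4853, -0.0834, 0.0785]
ee_rot: [[0.72, -0.694, -0.003], [-0.694, -0.72, -0.002], [-0.001, 0.003, -1.0]]
contact_force: [-8.4, -9.9, 4.9]
width: 0.0
gripper_force: 6.9
```

Force rose to 13 N and the tool has stopped, so this is either the stop or a jam. I'll back off 2.5 cm and measure the tab's travel.

```bash
python3 -m creep '{"dp":[[0,0.2,0],[0,0.6,0],[0,1,0],[0,1.5,0],[0,2,0],[0,2.5,0],[0,2.5,-3],[0,2.5,-7],[0,2.5,-11],[0,2.5,-13]],"rotation":[[0,0,0],[0,0,0],[0,0,0],[0,0,0],[0,0,0],[0,0,0],[0,0,0],[0,0,0],[0,0,0],[0,0,0]],"claw":[0,0,0,0,0,0,0,0,0,0]}'
python3 -m creep '{"dp":[[2.5,3,0],[5,6,0],[7.5,9,0],[10,12,0],[12.5,15,0],[13,18,0],[13,20,0],[13,20,0],[13,20,0],[13,20,0]],"rotation":[[0,0,0],[0,0,0],[0,0,0],[0,0,0],[0,0,0],[0,0,0],[0,0,0],[0,0,0],[0,0,0],[0,0,0]],"claw":[0,0,0,0,0,0,0,0,0,0]}'
python3 - <<'E'
from ov import *
p=read_camera("top")
y,r,hx=measure(p); print(y,r); c=hx.mean(0); print(c)
t0=np.array([.4785,-.089]); d=r[0][:2]-t0; print("travel",np.linalg.norm(d),np.degrees(np.arctan2(d[1],d[0])))
overlay(p,(.596,.033),np.radians(46),np.radians(46.5),.028,(230,165,410,295),4.4,"pics/g.png")
E
```

```text
clock: 15.05
tcp_pos: [0.4704, -0.1007, 0.2118]
ee_rot: [[0.719, -0.695, 0.004], [-0.695, -0.719, -0.001], [0.003, -0.002, -1.0]]
contact_force: [0.6, -0.8, -0.1]
width: 0.0006
gripper_force: 0.0
clock: 16.05
tcp_pos: [0.4242, -0.3337, 0.2086]
ee_rot: [[0.719, -0.695, 0.0], [-0.695, -0.719, 0.0], [0.0, -0.0, -1.0]]
contact_force: [-0.2, 0.5, 0.7]
width: 0.0007
gripper_force: 0.0
[array([ 0.5376, -0.0505,  0.056 ]), array([ 0.5132, -0.0278,  0.056 ])] [array([ 0.4966, -0.07  ,  0.08  ])]
[0.5937 0.0346]
travel 0.026251225834377064 46.402224969899564
```

View pics/g.png

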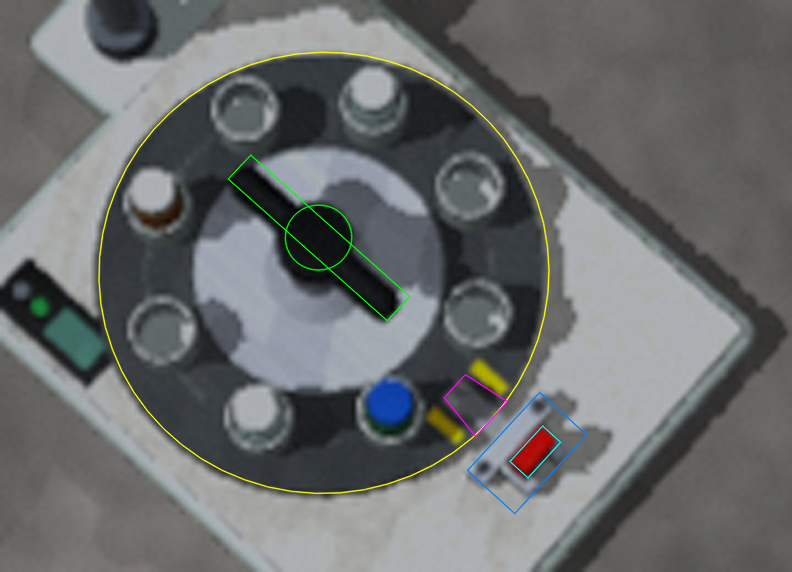

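The tab travelled 26 mm along the bar's line and lies on the fully-home outline at (535,452). It met a firm stop. The slot is still aligned, all vials sit in their cups, and the robot is clear.

```bash
python3 -c "from station import sign_off; print(sign_off())"
```

```text
the job is handed in; nothing more can be done
None
```

The carousel is turned so its slot faces the bar, and the bar is pushed in to a firm stop: the tab moved 26 mm and matches the fully-home position in the top view. The vials are in their cups, and I handed the job in at about 16 s of the 51 s.

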